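# Stand the sensor box in the edge holder and index the stop to the next hole

## Robot

A 6-joint arm with a two-finger parallel gripper is mounted at the origin on the work surface. World frame = base frame: x ahead of the robot, y to its left, z up, the work surface at z = 0. Lengths are in m, angles in rad, forces in N, time in s.
With the tool pointing down it reaches from about 0.325 to 0.9 m from the base axis. Payload 3.5 kg.
Tool frame: the origin (TCP) lies midway between the tips of the shut fingers; the grasp point (between the pads) lies 19 mm behind it; z points along the fingers, x is the direction in which the jaws open and shut, and the axes are right-handed (so a half turn about z gives the same grasp; the last joint's range is limited). The gripper opens to 85 mm and grips with 20 to 120 N. Pads are 22 mm wide; open, the fingers measure 114 mm over their backs; the gripper's body (76 mm by 85 mm) begins 54 mm behind the grasp point. The pads swing forward as they close: fully open they stand 13 mm farther back than shut.
Start: joints at [-1.355, 0.276, -0.026, 1.268, 0, 1.467], TCP at [0.196, -0.594, 0.231] pointing down, gripper open.
Joint ranges: [-3.12, 3.12], [-0.85, 1.88], [-1.08, 1.24], [-1.95, 2.15], [-1.57, 1.53], [-3.14, 3.14]. Speed limits (rad/s): [2.57, 2.57, 3.14, 3.14, 3.14, 3.14].

## Interface

Orientations are given as a 3x3 rotation matrix whose columns are the frame's x, y, z axes.
In Python, from workcell import env gives the robot as it stands.
- The arm moves only by the tool jog_arm, never from a script. Its argument "plan" is text: rows parted by semicolons, each of 6 numbers parted by spaces: the shift along the tool's x, y, z each as a share of 0.05 m, from -1 to 1, then the turn, a rotation vector about the tool's x, y, z each as a share of 0.08 rad, from -1 to 1. In form: x y z wx wy wz; .... A call has 1 to 8 rows; each row shifts and turns the pose as measured when the row begins, along the tool's axes as they then stand; what a row does not reach is not made up. A row lasts 1/10 s, in which the tool goes at most 50 mm and 8.59 degrees, less where a joint would pass 70% of its speed; a pose out of reach is approached as far as the arm can. A call with a number of a shift or a turn outside -1 to 1 is refused whole. A call with a gripper value outside its range is refused whole. "hand" is the closure, from -1 (fully open) to 1 (shut), set as the call begins (left out, the last holds). The fingers move at their own pace and stop on an object; "grip_force" is the grip in N (left out, the last holds). Time passes only in rows, so rows that do not move let the fingers close. It gives the time, the measured TCP pose, the force and the opening at its end, in the units of the state.
- env.read_state(): the state, without advancing time (a new reading comes with each control period).
- env.camera(name): name is "side" or "top"; returns (picture, depth): 420x560x3 uint8, red, green, blue; 420x560 float32, m along the optical axis (not along the pixel's ray), 0 where there is no reading.
- env.camera_model(name): a dict with "K" (3x3 intrinsics, pixels), "k1" (the pictures are not rectified: a ray, as slopes to the right and down, at radius r is drawn at 1 + k1 r^2 times it, then the intrinsics apply), "R" (3x3) and "t" (3): a world point X has camera coordinates R X + t. Camera axes: x right, y down, z forward; pixel columns grow to the right and rows downward; lengths in m; the calibration is good to about 2 mm. A picture is of the moment at which its call begins. camera_model takes no time and is no camera call.
- env.job_done(): hands the job in, once; it reports no verdict.
Trained networks look in the newest picture that a camera, given by its name, has taken for a name from the list of things; names that differ only in an ending like _2 or _b are one class to them, and where a whole thing is asked for, a point or a joint stands for the part that bears it (a point fixed in the world has none). Each returns a list of dicts, best first, with "confidence" (0 to 1); they miss things now and then, are a little off and sometimes report something else, mostly with a low value. They report only what shows in the picture. A call takes as long as a camera call. They do not tell look-alikes from the thing itself.
- env.spot_in(camera, query): "extent" ([left, top, right, bottom] in pixels, round what is visible of it).
- env.cut_out(camera, query): "region" (420x560 bool, what is visible of it) and "extent" ([left, top, right, bottom] in pixels, round what is visible of it).
- env.tip_of(camera, query): "location" ([column, row] in pixels: a listed point, or the origin of a listed thing).
The state is a dict: "t": time; "q": joint angles; "qd": joint speeds; "joint_torque": joint torques, N m; "tcp_pos": TCP position; "ee_rot": TCP orientation; "force": force on the tool from outside, world axes, zero at the start; "wrist_torque": the same for the moment, N m; "grip_width": finger opening in m.
Only numpy, scipy, OpenCV 4.12 (cv2) and the standard library are available. Lean on these libraries where they do the work, as an engineer would, in place of code of your own. Each camera call takes 0.05 s, during which the arm holds its last target. There are 200 camera calls.

## Task

Take the blue box with the white band off its foam cradle, stand it upright on its short thin edge in the pocket of the edge holder between the two green plates, flat sides facing the plates, and let go of it. Then pull up the red lock plunger, slide the stop one hole towards the box so that it closes the pocket, and let the pin drop fully home in that next hole. Finish while still holding the red knob with the pin fully home, do not let go of it at the end, and leave the brown box, the wheel, the yellow motor, the battery pack and the jar where they are.

Things in the scene. Friction and masses are not known exactly. Their poses are not given: they have to be found in the camera images.
- blue_box: Blue closed box, 100 (own x) x 60 (own y) x 24 mm (own z), 0.16 kg, white band 22 mm wide round it, near the middle. Origin: centre of its underside as it first lies: flat on a foam cradle, 50 mm above the bench, own z up, own x (length) to the robot's left within 25 degrees. Gripped across its width near one end, it can be stood up by swinging the gripper from a 45 degree slant one way to 45 the other.
- foam_a: White foam cradle under the blue box, fixed: pedestal 80 x 40 mm, 36 mm high, on a foot 120 x 80 mm, 14 mm high. The box overhangs the pedestal by 10 mm each side in width and about 10 mm at each end, so fingers can reach below it. Origin: centre of its underside.
- box_mid (a point): Middle of the blue box (12 mm above its underside as it first lies).
- brown_box: Brown cardboard box of the same size on a second, equal foam cradle; which of the two places has which box varies. Leave it alone. Origin: centre of its underside.
- holder: Edge holder, fixed to the bench: dark base plate 260 (own x) x 130 (own y) x 16 mm high, whose top is the pocket floor. Origin: centre of its underside; own x points away from the robot within 12 degrees, z up. The pocket is the space between the fixed fence and the sliding stop: 70 mm long (own x = -108 to -38 mm) at the start, 30 mm with the pin in the next hole.
- fence_face (a point): Middle of the inner face of the fixed green fence plate (50 mm wide, 12 mm thick, 50 mm high above the base), at the end of the holder nearest the robot: own x = -108 mm, y = 0, 41 mm above the bench.
- next_hole (a point): Mouth of the next hole, on top of the base plate (own x = -18 mm of the holder), seen between the arms of the stop. 10.4 mm long for the 8 mm pin. The holes are 40 mm apart; the pin starts in the one at own x = 22 mm; two spare ones lie farther from the fence.
- stop (a joint): Position of the sliding stop along the holder, m: 0 at the start hole, grows towards the fence and the box (holder own -x), 0.040 at the next hole, end of travel 0.045. Slides with about 1.5 N of friction once the pin is out.
- stop_face (a point): Middle of the stop's green face plate that looks to the pocket (50 mm wide, 50 mm high; this point is 43 mm above the bench), at own x = -38 mm of the holder at the start. The stop may push the standing box along the floor.
- plunger (a joint): Lift of the lock plunger, m: 0 with the pin fully home, 0.014 fully pulled up. The pin reaches 8 mm into its hole and is clear above 0.008. A spring pulls it down with 3.6 N at 0 and 6.1 N at 0.014. Let down between two holes the pin rests on the strip at 0.008 and drops in when the stop comes over a hole.
- knob (a point): Middle of the plunger's red knob, an upright cylinder of 26 mm diameter and 26 mm height; 79 mm above the bench with the pin home, 60 mm behind the stop's green face. Gripped from above and pulled straight up; the stop moves along with it. Below it: a steel collar (20 mm diameter, top 19 mm below this point) and the stop's body (36 x 50 mm, top 27 mm below this point).
- wheel: Bystander, leave alone: black rubber-tyred robot wheel lying flat, 76 mm diameter, 24 mm high. Origin at its underside.
- gearmotor: Bystander, leave alone: yellow gear motor lying flat, about 80 x 26 x 24 mm. Origin at its underside.
- battery: Bystander, leave alone: black battery pack with orange band, 70 x 35 x 22 mm. Origin at its underside.
- jar: Bystander, leave alone: small jar with blue cap, 50 mm diameter, 45 mm high. Origin at its underside.
Not all that is in view belongs to the job. What is meant by the blue_box is not pink, and is the larger of those in its own colour.

How it is judged:
On the way, in this order (a step that is already met when the one before it is completed fails the run):
1. the blue box stands upright on its short thin edge on the floor of the pocket, released ((angle between blue_box's own x axis and vertical below 0.12 rad or angle between blue_box's own x axis and vertical above 3.0216 rad) and angle between the z axis of blue_box and the x axis of holder, either way round below 0.2 rad and x of box_mid in the frame of holder between -0.1 and -0.048 m and y of box_mid in the frame of holder between -0.025 and 0.025 m and z of box_mid in the frame of holder between 0.061 and 0.071 m and contact force between the fingers and blue_box below 0.3 N and linear speed of blue_box below 0.02 m/s and value of joint stop below 0.005 m), for 0.2 s.
2. the plunger is pulled clear of its hole (value of joint plunger above 0.009 m), for 0.1 s.
3. the pin is home in the next hole (value of joint stop between 0.037 and 0.043 m and value of joint plunger below 0.002 m), for 0.2 s.
At the end, for the whole second after the job is handed in: Box upright (0.12 rad) on the pocket floor between fence and stop, flat sides to the plates (0.2 rad), untouched and at rest; stop at the next hole (0.037 to 0.043 m), pin home (plunger below 2 mm), fingers still holding the knob (over 2 N of contact) (all of step 3 and (angle between blue_box's own x axis and vertical below 0.12 rad or angle between blue_box's own x axis and vertical above 3.0216 rad) and angle between the z axis of blue_box and the x axis of holder, either way round below 0.2 rad and x of box_mid in the frame of holder between -0.1 and -0.086 m and y of box_mid in the frame of holder between -0.025 and 0.025 m and z of box_mid in the frame of holder between 0.061 and 0.071 m and contact force between the fingers and blue_box below 0.3 N and linear speed of blue_box below 0.02 m/s and contact force between the fingers and plunger above 2 N); the arm keeps its last pose, push and grip.
It fails at once if a bystander was moved by more than 20 mm (distance of any of brown_box, wheel, gearmotor, battery, jar from where it was at the start of the episode above 0.02 m).
It also fails if it takes over 45 s, if anything falls off the work surface, if the arm or the gripper's body presses on something with over 40 N, if the wrist force passes 120 N, or if a joint passes its speed limit or range.

## Working session

There is one attempt and no reset: what is moved stays moved. The work goes in short steps, Python scripts to look and compute and a tool call to move; the robot and the scene stay as the last step left them, time stands still between calls to the robot, and variables do not carry over. Pictures are saved under pics/ and viewed, about 8 in all and at most 12, crops included, and the job is handed in when it is done.

Besides the shell and the picture viewer there is one more tool, called after ">>>" as a command line: name --argument value ..., lists and objects as JSON in quotes. jog_arm: Moves the arm, as the interface text tells. Its arguments: {"type":"object","properties":{"plan":{"type":"string"},"hand":{"type":"number"},"grip_force":{"type":"number"}},"required":["plan"]}

```bash
ls; mkdir -p pics; cat > h.py <<'E'
import numpy as np, cv2
from workcell import env
def save(n,f,crop=None,s=1):
    p,d=env.camera(n)
    q=p
    if crop: q=p[crop[1]:crop[3],crop[0]:crop[2]]
    q=cv2.resize(q,None,fx=s,fy=s)
    cv2.imwrite('pics/'+f,q[:,:,::-1]); return p,d
def ray(n,uv):
    m=env.camera_model(n);K=np.array(m['K'],float)
    u=cv2.undistortPoints(np.array(uv,float).reshape(-1,1,2),K,np.array([m['k1'],0,0,0,0.])).reshape(-1,2)
    R=np.array(m['R']);t=np.array(m['t'])
    return -R.T@t, (R.T@np.c_[u,np.ones(len(u))].T).T, R,t
def at_z(n,uv,z):
    c,d,_,_=ray(n,uv); return c+d*((z-c[2])/d[:,2])[:,None]
def at_d(n,uv,dep):
    c,d,_,_=ray(n,uv); return c+d*np.atleast_1d(dep)[:,None]
def cloud(n,d,mask):
    v,u=np.nonzero(mask&(d>0)); return at_d(n,np.c_[u,v],d[v,u])
E
cat > a.py <<'E'
from h import *
np.set_printoptions(precision=4,suppress=True)
a,da=save('top','top0.png'); b,db=save('side','side0.png')
np.savez('d0.npz',a=a,da=da,b=b,db=db)
for n in('top','side'):
    m=env.camera_model(n); print(n,-np.array(m['R']).T@m['t'],m['K'][0][0],np.array(m['R'])[2])
    for q in('fence_face','next_hole','stop_face','knob','box_mid'):
        r=env.tip_of(n,q); print(q,[(np.round(x['location'],1),round(x['confidence'],2)) for x in r[:3]])
    for q in('blue_box','brown_box','holder','foam_a','stop'):
        r=env.spot_in(n,q); print(q,[(np.round(x['extent'],0),round(x['confidence'],2)) for x in r[:3]])
s=env.read_state(); print(s['t'],s['tcp_pos'],s['ee_rot'],s['grip_width'])
E
python3 a.py
```

```text
pics
top [ 0.4329 -0.1011  1.0533] 404.0792784925211 [ 0.0938  0.032  -0.9951]
fence_face [(array([194.6, 245.8]), 0.72)]
next_hole [(array([196. , 209.6]), 0.9), (array([197.3, 203.4]), 0.57)]
stop_face [(array([193.8, 215. ]), 0.66)]
knob [(array([189.7, 190.2]), 0.45), (array([410.6, 227.6]), 0.35)]
box_mid [(array([316. , 177.6]), 0.91), (array([358.3, 142.2]), 0.88), (array([326.7, 292.8]), 0.67)]
blue_box [(array([347., 125., 375., 150.]), 0.82), (array([298., 164., 341., 193.]), 0.81), (array([305., 275., 346., 307.]), 0.79)]
brown_box []
holder [(array([172., 149., 224., 253.]), 0.9)]
foam_a [(array([294., 161., 340., 200.]), 0.92), (array([402., 216., 424., 238.]), 0.32)]
stop [(array([170., 153., 226., 248.]), 0.5)]
side [ 0.4598 -0.7677  0.784 ] 484.7534610271547 [ 0.0547  0.6909 -0.7209]
fence_face [(array([250.2, 143.7]), 0.76)]
next_hole [(array([291.6, 149.3]), 0.83)]
stop_face [(array([277.3, 146.1]), 0.9)]
knob [(array([252.9, 337.8]), 0.66), (array([306.1, 132. ]), 0.59)]
box_mid [(array([340.4, 235.3]), 0.85), (array([405.4, 296. ]), 0.85), (array([288.3, 150.8]), 0.7)]
blue_box [(array([388., 277., 431., 320.]), 0.91), (array([324., 211., 360., 260.]), 0.85), (array([175., 243., 213., 294.]), 0.73)]
brown_box []
holder [(array([246., 129., 352., 179.]), 0.75)]
foam_a [(array([319., 229., 364., 278.]), 0.62), (array([338., 188., 370., 209.]), 0.16)]
stop [(array([277., 128., 316., 157.]), 0.87)]
1.1 [ 0.1959 -0.5935  0.2313] [[ 0.3134 -0.9496  0.    ]
 [-0.9496 -0.3134 -0.0001]
 [ 0.0001  0.     -1.    ]] 0.085282261423338
```

View pics/top0.png

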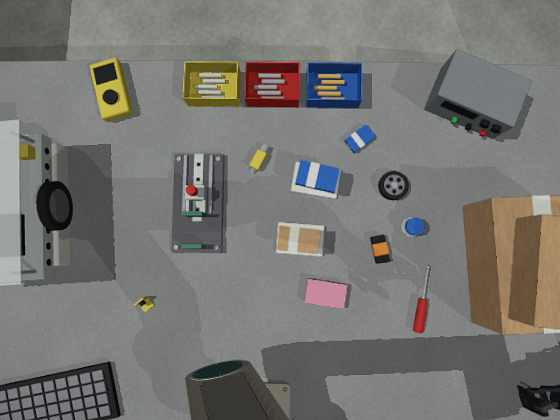

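View pics/side0.png

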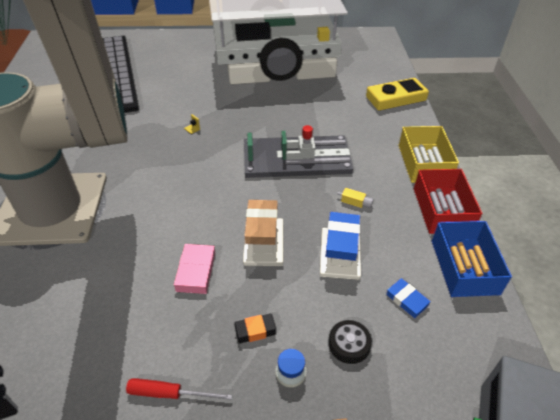

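The top view shows the target blue box at (317,177). The small blue decoy is at (360,138), brown box (300,239), holder (199,203) and red knob (191,190).

```bash
cat > b.py <<'E'
from h import *
np.set_printoptions(precision=4,suppress=True)
z=np.load('d0.npz')
def rect(P,nm):
    r=cv2.minAreaRect(P[:,:2].astype(np.float32)); print(nm,len(P),np.array(r[0]),np.array(r[1]),r[2],'z',np.median(P[:,2]))
def reg(n,d,x0,y0,x1,y1):
    m=np.zeros(d.shape,bool); m[y0:y1,x0:x1]=1; return cloud(n,d,m)
d=z['da']
P=reg('top',d,285,150,350,210); rect(P[(P[:,2]>.06)&(P[:,2]<.09)],'box'); print(np.percentile(P[:,2],[5,50,95]))
P=reg('top',d,270,215,335,262); rect(P[(P[:,2]>.06)&(P[:,2]<.09)],'brown')
P=reg('top',d,165,145,235,260); rect(P[(P[:,2]>.009)],'holder'); rect(P[(P[:,2]>.009)&(P[:,2]<.024)],'holderbase')
Q=P[P[:,2]>.055]; rect(Q,'high')
for n in('top','side'):
    im=cv2.cvtColor(z['a' if n=='top' else 'b'],cv2.COLOR_RGB2HSV).astype(int); dd=z['da' if n=='top' else 'db']
    red=((im[...,0]<6)|(im[...,0]>174))&(im[...,1]>150)&(im[...,2]>80)
    box=(165,145,235,260) if n=='top' else (240,115,355,180)
    m=np.zeros(dd.shape,bool); m[box[1]:box[3],box[0]:box[2]]=1
    P=cloud(n,dd,red&m); print(n,'knob',len(P),P.mean(0),P.min(0),P.max(0))
    g=(im[...,0]>45)&(im[...,0]<90)&(im[...,1]>80)&m
    k,l,st,ce=cv2.connectedComponentsWithStats(g.astype(np.uint8))
    for i in range(1,k):
        if st[i,4]>15:
            P=cloud(n,dd,l==i); rect(P,'green'); print(P.min(0),P.max(0))
    mm=cloud(n,dd,(im[...,0]>105)&(im[...,0]<125)&(im[...,1]>120))
s=[('top',(316,177.6)),('side',(340.4,235.3))]
print(at_z('top',[(316,177.6)],.074),at_z('side',[(340.4,235.3)],.062))
# blue colour in side view
im=cv2.cvtColor(z['b'],cv2.COLOR_RGB2HSV); P=reg('side',z['db'],318,200,366,262); P=P[P[:,2]>.066]; rect(P,'sidebox')
P=reg('side',z['db'],240,125,356,180); rect(P[(P[:,2]>.009)&(P[:,2]<.022)],'side holder')
E
python3 b.py
```

```text
box 1018 [ 0.6203 -0.1592] [0.1002 0.0611] 78.30569458007812 z 0.07330602792893809
[-0.0034  0.001   0.0749]
brown 1026 [ 0.4624 -0.1153] [0.1    0.0604] 85.0865478515625 z 0.07358769091037687
holder 4912 [0.5558 0.1494] [0.2613 0.1322] 0.829478919506073 z 0.016210116013180453
holderbase 4194 [0.5558 0.1494] [0.2613 0.1322] 0.829478919506073 z 0.015776423830587083
high 294 [0.5129 0.1483] [0.1553 0.0514] 1.222209095954895 z 0.06821774540030406
top knob 81 [0.5763 0.1484 0.0908] [0.5654 0.1371 0.0819] [0.5877 0.1603 0.0947]
green 100 [0.5222 0.1477] [0.009  0.0483] 1.1188830137252808 z 0.06657795993808996
[0.5174 0.1235 0.0192] [0.5269 0.1718 0.0714]
green 106 [0.4402 0.1465] [0.0099 0.0481] 1.2441647052764893 z 0.0647570338541843
[0.4351 0.1224 0.0201] [0.4455 0.1704 0.0704]
side knob 103 [0.5763 0.1428 0.0858] [0.5667 0.1333 0.0694] [0.5863 0.1599 0.0956]
green 89 [0.4409 0.1452] [0.0508 0.0072] 89.76824188232422 z 0.06324259613052852
[0.4372 0.1198 0.0185] [0.4445 0.1706 0.0704]
green 72 [0.5214 0.145 ] [0.0069 0.0498] 1.6904864311218262 z 0.06392208557299661
[0.518  0.1202 0.0222] [0.5249 0.17   0.0702]
[[ 0.6137 -0.1557  0.074 ]] [[ 0.6162 -0.1584  0.062 ]]
sidebox 1276 [ 0.6206 -0.1585] [0.1038 0.0603] 77.85832977294922 z 0.07363889225414577
side holder 2910 [0.5556 0.1496] [0.2599 0.1373] 0.33154842257499695 z 0.01575678584565421
```

```bash
cat > g.py <<'E'
from h import *
from scipy.spatial.transform import Rotation as Ro
np.set_printoptions(precision=4,suppress=True)
Z=np.array([0,0,1.]); d2r=np.pi/180
def fr(xh,tz):  # jaw heading (deg), tool z
    x=np.array([np.cos(xh*d2r),np.sin(xh*d2r),0]); tz=tz/np.linalg.norm(tz); return np.c_[x,np.cross(tz,x),tz]
def hd(a): return np.array([np.cos(a*d2r),np.sin(a*d2r),0])
def plan(p,R,f=.9):
    s=env.read_state(); p0=np.array(s['tcp_pos']);R0=np.array(s['ee_rot'])
    w=(Ro.from_matrix(R0.T@R)).as_rotvec(); loc=R0.T@(p-p0)
    n=1
    while 1:
        A=sum(Ro.from_rotvec(w/n*k).as_matrix() for k in range(n)); v=np.linalg.solve(A,loc)
        if np.abs(w/n).max()<=.08*f and np.linalg.norm(v)<=.05*f: break
        n+=1
    q=p0.copy();Rk=R0.copy();zs=[]
    for k in range(n): q=q+Rk@v;Rk=Rk@Ro.from_rotvec(w/n).as_matrix();zs.append(q)
    print('t',s['t'],'p',p0,'F',s['force'],'w',s['grip_width'],'q',np.array(s['q']));print('goal',p,'n',n,'row',' '.join('%.2f'%x for x in np.r_[v/.05,w/n/.08])); print('path',np.array(zs)[::max(1,n//4)].round(3).tolist())
U=78.1; C=np.array([.6204,-.159,.062]); GB=.026
u=hd(U); RG=fr(U-90,u-Z); PG=C-.028*u-0+RG[:,2]*GB   # box grasp
H=1.1; HO=np.array([.5557,.1495,0]); h=hd(H); RP=fr(H+90,h-Z)
def place(dz,ox=-.084): return HO+ox*h+Z*(.016+.05+.028+dz)+RP[:,2]*GB
E
python3 -c "
from g import *
plan(PG-.10*RG[:,2],RG); print(PG,place(0))"
```

```text
t 1.1 p [ 0.1959 -0.5935  0.2313] F [-0.2327  0.3665  0.5604] w 0.085282261423338 q [-1.3554  0.2764 -0.0264  1.2679  0.      1.4674]
goal [ 0.6038 -0.2376  0.1143] n 14 row 0.09 -0.71 0.45 0.64 -0.37 -0.88
path [[0.231, -0.587, 0.209], [0.337, -0.546, 0.153], [0.437, -0.477, 0.116], [0.523, -0.385, 0.1], [0.588, -0.276, 0.107]]
[ 0.6184 -0.1684  0.0436] [0.4901 0.1482 0.0756]
```

>>> jog_arm --plan "0.09 -0.71 0.4 0.64 -0.37 -0.88;0.09 -0.71 0.4 0.64 -0.37 -0.88;0.09 -0.71 0.4 0.64 -0.37 -0.88;0.09 -0.71 0.4 0.64 -0.37 -0.88;0.09 -0.71 0.4 0.64 -0.37 -0.88;0.09 -0.71 0.4 0.64 -0.37 -0.88;0.09 -0.71 0.4 0.64 -0.37 -0.88;0.09 -0.71 0.4 0.64 -0.37 -0.88" --hand -1

```text
t: 1.9
tcp_pos: [0.4679, -0.4783, 0.1497]
ee_rot: [[0.792, -0.575, 0.205], [-0.607, -0.709, 0.36], [-0.061, -0.409, -0.91]]
force: [0.1, 0.5, -0.2]
grip_width: 0.0851
```

```bash
python3 -c "
from g import *
plan(PG-.10*RG[:,2],RG)"
```

```text
t 1.9 p [ 0.4679 -0.4783  0.1497] F [ 0.0691  0.5489 -0.2239] w 0.08514756108629444 q [-1.0507  0.5332  0.1116  1.3759  0.3646  1.145 ]
goal [ 0.6038 -0.2376  0.1143] n 7 row 0.05 -0.61 0.52 0.61 -0.37 -0.72
path [[0.493, -0.449, 0.138], [0.516, -0.417, 0.129], [0.538, -0.384, 0.122], [0.558, -0.349, 0.117], [0.575, -0.313, 0.114], [0.591, -0.276, 0.113], [0.604, -0.238, 0.114]]
```

>>> jog_arm --plan "0.05 -0.61 0.52 0.61 -0.37 -0.72;0.05 -0.61 0.52 0.61 -0.37 -0.72;0.05 -0.61 0.52 0.61 -0.37 -0.72;0.05 -0.61 0.52 0.61 -0.37 -0.72;0.05 -0.61 0.52 0.61 -0.37 -0.72;0.05 -0.61 0.52 0.61 -0.37 -0.72;0.05 -0.61 0.52 0.61 -0.37 -0.72;0 0 0 0 0 0"

```text
t: 2.7
tcp_pos: [0.6105, -0.2316, 0.1141]
ee_rot: [[0.983, -0.122, 0.139], [-0.185, -0.693, 0.697], [0.011, -0.711, -0.703]]
force: [-0.2, -0.9, -0.2]
grip_width: 0.0851
```

```bash
python3 -c "
from g import *
plan(PG-.10*RG[:,2],RG); plan(PG-.03*RG[:,2],RG)
save('side','s1.png',(250,130,450,330),3)"
```

```text
t 2.7 p [ 0.6105 -0.2316  0.1141] F [-0.2033 -0.8969 -0.1803] w 0.08507125193664943 q [-0.7415  0.6686  0.103   1.4878  0.6536  0.8442]
goal [ 0.6038 -0.2376  0.1143] n 1 row -0.11 0.10 -0.11 -0.07 0.10 0.29
path [[0.604, -0.238, 0.114]]
t 2.7 p [ 0.6105 -0.2316  0.1141] F [-0.2033 -0.8969 -0.1803] w 0.08507125193664943 q [-0.7415  0.6686  0.103   1.4878  0.6536  0.8442]
goal [ 0.614  -0.1892  0.0648] n 2 row -0.05 0.05 0.65 -0.03 0.05 0.14
path [[0.612, -0.21, 0.089], [0.614, -0.189, 0.065]]
```

View pics/s1.png

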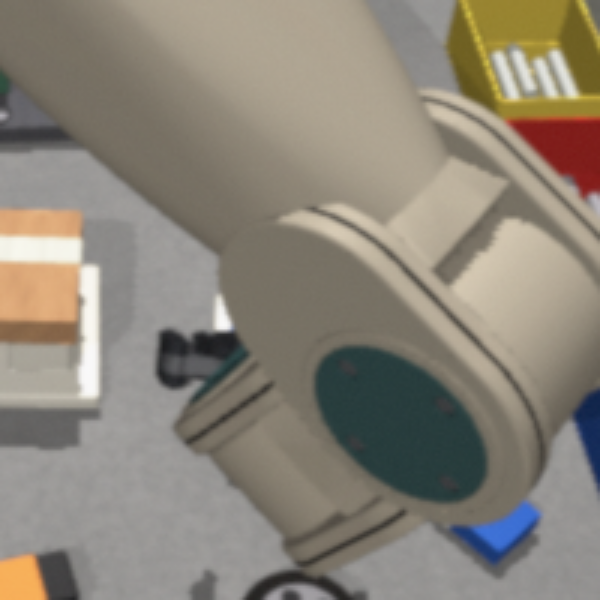

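The side view is blocked by the wrist; only the left finger shows, at (195,355) in the crop, beside the white foam. I'm going on with the pose measured from depth.

>>> jog_arm --plan "-0.11 0.1 -0.1 -0.07 0.1 0.29;-0.02 0.02 0.4 0 0 0.05;0 0 0.4 0 0 0;0 0 0.4 0 0 0;0 0 0 0 0 0"

```text
t: 3.25
tcp_pos: [0.61, -0.2078, 0.0714]
ee_rot: [[0.974, -0.16, 0.158], [-0.225, -0.697, 0.68], [0.001, -0.699, -0.716]]
force: [-0.3, -0.2, -0.5]
grip_width: 0.0851
```

```bash
python3 -c "
from g import *
plan(PG,RG)
save('top','t1.png',(250,110,390,250),4)"
```

```text
t 3.25 p [ 0.61   -0.2078  0.0714] F [-0.3446 -0.1549 -0.5197] w 0.08508771452158555 q [-0.7168  0.6646  0.006   1.342   0.6646  0.9303]
goal [ 0.6184 -0.1684  0.0436] n 2 row -0.01 -0.09 0.48 0.08 -0.09 -0.08
path [[0.614, -0.188, 0.057], [0.618, -0.168, 0.044]]
```

View pics/t1.png

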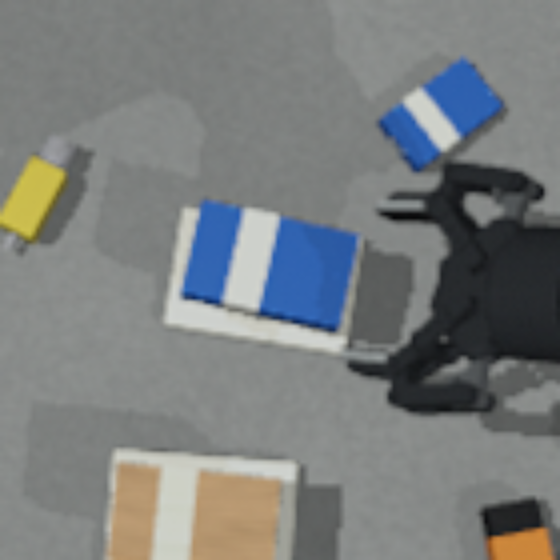

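The open fingers, at (400,207) and (370,365) in the crop, straddle the box axis as planned. I'll advance and close.

>>> jog_arm --plan "0 -0.09 0.48 0.08 -0.09 -0.08;0 -0.09 0.48 0.08 -0.09 -0.08;0 0 0 0 0 0"

```text
t: 3.6
tcp_pos: [0.6211, -0.1775, 0.0478]
ee_rot: [[0.977, -0.147, 0.157], [-0.215, -0.696, 0.686], [0.008, -0.703, -0.711]]
force: [-0.2, 1.1, -0.4]
grip_width: 0.0854
```

```bash
python3 -c "
from g import *
plan(PG,RG)"
```

```text
t 3.6 p [ 0.6211 -0.1775  0.0478] F [-0.2494  1.0504 -0.4249] w 0.08536235217741683 q [-0.6741  0.6778 -0.0308  1.2679  0.6862  0.9629]
goal [ 0.6184 -0.1684  0.0436] n 1 row -0.09 -0.06 0.18 0.07 -0.15 -0.00
path [[0.618, -0.168, 0.044]]
```

>>> jog_arm --plan "-0.09 -0.06 0.18 0.07 -0.15 0;0 0 0.03 0 0 0;0 0 0 0 0 0"

```text
t: 3.9
tcp_pos: [0.6197, -0.1717, 0.045]
ee_rot: [[0.978, -0.146, 0.151], [-0.21, -0.694, 0.689], [0.004, -0.705, -0.709]]
force: [-0.0, 0.1, 1.2]
grip_width: 0.0851
```

>>> jog_arm --plan "0 0 0 0 0 0;0 0 0 0 0 0;0 0 0 0 0 0;0 0 0 0 0 0;0 0 0 0 0 0;0 0 0 0 0 0" --hand 1 --grip_force 50

```text
t: 4.5
tcp_pos: [0.6201, -0.1739, 0.0461]
ee_rot: [[0.977, -0.147, 0.153], [-0.212, -0.695, 0.687], [0.005, -0.704, -0.71]]
force: [-0.4, 0.0, -0.1]
grip_width: 0.0593
```

```bash
python3 -c "
from g import *
plan(PG+.06*Z,RG)"
```

```text
t 4.5 p [ 0.6201 -0.1739  0.0461] F [-0.3969  0.0136 -0.1311] w 0.05934596048548129 q [-0.6704  0.6782 -0.0353  1.2655  0.6862  0.9641]
goal [ 0.6184 -0.1684  0.1036] n 2 row -0.03 -0.44 -0.37 0.03 -0.05 -0.00
path [[0.619, -0.171, 0.075], [0.618, -0.168, 0.104]]
```

>>> jog_arm --plan "0 -0.3 -0.3 0 0 0;0 -0.5 -0.5 0 0 0;0 -0.5 -0.5 0 0 0;0 -0.5 -0.5 0 0 0;0 -0.5 -0.5 0 0 0;0 0 0 0 0 0"

```text
t: 5.1
tcp_pos: [0.6169, -0.1717, 0.2088]
ee_rot: [[0.978, -0.151, 0.144], [-0.209, -0.695, 0.688], [-0.004, -0.703, -0.711]]
force: [0.2, -0.6, -2.2]
grip_width: 0.0595
```

```bash
cat >> g.py <<'E'
# box in tool at grasp (box centre, axes u,v,Z)
PT=np.array([.6201,-.1739,.0461]); RT=np.array([[.977,-.147,.153],[-.212,-.695,.687],[.005,-.704,-.71]])
Rb=np.c_[u,np.cross(Z,u),Z]; cb=RT.T@(C-PT); RbT=RT.T@Rb
# desired box: own x down (gripped end is -x -> up), own z -> -h, at holder
Rbw=np.c_[-Z,np.cross(-h,-Z),-h]; RPL=Ro.from_matrix(Rbw@RbT.T).as_matrix()
def bplace(dz,ox=-.084): return HO+ox*h+Z*(.066+dz)-RPL@cb
E
python3 -c "
from g import *
print(RPL,RP,bplace(0),place(0))
plan(bplace(.12),RPL)
p,d=save('top','t2.png',(230,70,430,270),3); print(cb)"
```

```text
[[-0.0244  0.7038  0.7099]
 [ 0.9997  0.0129  0.0215]
 [ 0.006   0.7102 -0.7039]] [[-0.0192  0.707   0.707 ]
 [ 0.9998  0.0136  0.0136]
 [ 0.      0.7071 -0.7071]] [0.4876 0.151  0.0806] [0.4901 0.1482 0.0756]
t 5.1 p [ 0.6169 -0.1717  0.2088] F [ 0.199  -0.642  -2.2064] w 0.059493833773981666 q [-0.6686  0.522   0.0826  1.5465  0.6806  0.9649]
goal [0.4876 0.151  0.2006] n 28 row 0.07 -0.30 0.03 -0.48 0.01 -0.87
path [[0.623, -0.161, 0.218], [0.636, -0.07, 0.269], [0.607, 0.03, 0.286], [0.546, 0.112, 0.257]]
[-0.0028 -0.0216 -0.001 ]
```

View pics/t2.png

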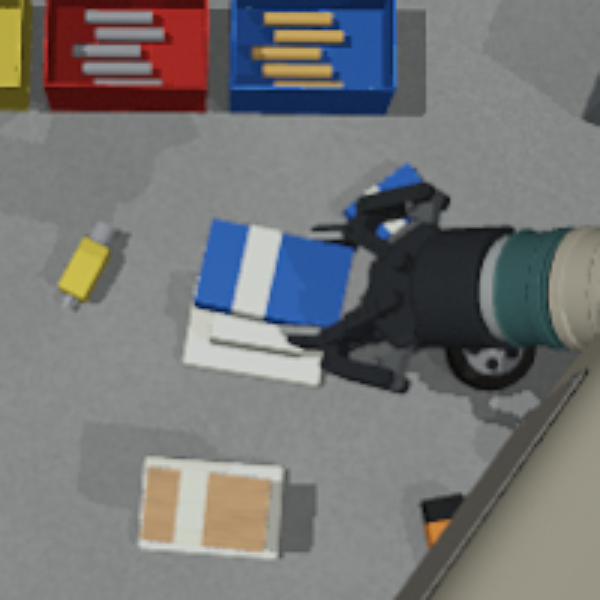

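The box is held level and clear of its cradle, at (275,270) in the crop. Next I carry and swing it.

>>> jog_arm --plan "0.07 -0.3 0.03 -0.48 0.01 -0.87;0.07 -0.3 0.03 -0.48 0.01 -0.87;0.07 -0.3 0.03 -0.48 0.01 -0.87;0.07 -0.3 0.03 -0.48 0.01 -0.87;0.07 -0.3 0.03 -0.48 0.01 -0.87;0.07 -0.3 0.03 -0.48 0.01 -0.87;0.07 -0.3 0.03 -0.48 0.01 -0.87;0.07 -0.3 0.03 -0.48 0.01 -0.87"

```text
t: 5.95
tcp_pos: [0.6309, -0.063, 0.2552]
ee_rot: [[0.918, 0.361, 0.163], [0.263, -0.863, 0.432], [0.297, -0.354, -0.887]]
force: [0.6, -0.0, -1.3]
grip_width: 0.0595
```

```bash
python3 -c "
from g import *
plan(bplace(.12),RPL)"
```

```text
t 5.95 p [ 0.6309 -0.063   0.2552] F [ 0.5502 -0.0442 -1.3159] w 0.05946198289579825 q [-0.4184  0.2655 -0.06    1.2751  0.4793  0.8083]
goal [0.4876 0.151  0.2006] n 20 row 0.07 -0.28 0.02 -0.49 0.01 -0.86
path [[0.629, -0.049, 0.26], [0.609, 0.019, 0.274], [0.572, 0.081, 0.267], [0.526, 0.128, 0.237]]
```

>>> jog_arm --plan "0.07 -0.28 0.02 -0.49 0.01 -0.86;0.07 -0.28 0.02 -0.49 0.01 -0.86;0.07 -0.28 0.02 -0.49 0.01 -0.86;0.07 -0.28 0.02 -0.49 0.01 -0.86;0.07 -0.28 0.02 -0.49 0.01 -0.86;0.07 -0.28 0.02 -0.49 0.01 -0.86;0.07 -0.28 0.02 -0.49 0.01 -0.86;0.07 -0.28 0.02 -0.49 0.01 -0.86"

```text
t: 6.75
tcp_pos: [0.5837, 0.0551, 0.2625]
ee_rot: [[0.59, 0.735, 0.335], [0.726, -0.664, 0.179], [0.354, 0.138, -0.925]]
force: [0.4, 0.9, -2.4]
grip_width: 0.0594
```

```bash
python3 -c "
from g import *
plan(bplace(.12),RPL)"
```

```text
t 6.75 p [0.5837 0.0551 0.2625] F [ 0.4404  0.8634 -2.3567] w 0.05944392386029852 q [-0.1267 -0.0321 -0.3698  0.9104  0.2215  0.6184]
goal [0.4876 0.151  0.2006] n 11 row 0.08 -0.27 0.02 -0.55 0.01 -0.89
path [[0.576, 0.067, 0.261], [0.561, 0.09, 0.256], [0.543, 0.11, 0.247], [0.525, 0.127, 0.235], [0.506, 0.141, 0.219], [0.488, 0.151, 0.201]]
```

>>> jog_arm --plan "0.08 -0.27 0.02 -0.55 0.01 -0.89;0.08 -0.27 0.02 -0.55 0.01 -0.89;0.08 -0.27 0.02 -0.55 0.01 -0.89;0.08 -0.27 0.02 -0.55 0.01 -0.89;0.08 -0.27 0.02 -0.55 0.01 -0.89;0.08 -0.27 0.02 -0.55 0.01 -0.89;0.08 -0.27 0.02 -0.55 0.01 -0.89;0.08 -0.27 0.02 -0.55 0.01 -0.89"

```text
t: 7.55
tcp_pos: [0.4969, 0.1424, 0.2106]
ee_rot: [[0.108, 0.788, 0.607], [0.986, -0.161, 0.033], [0.123, 0.595, -0.794]]
force: [0.2, 0.4, -2.0]
grip_width: 0.0593
```

```bash
python3 -c "
from g import *
plan(bplace(.10),RPL)"
```

```text
t 7.55 p [0.4969 0.1424 0.2106] F [ 0.2136  0.3527 -2.0256] w 0.05926578198793177 q [ 0.2062 -0.2819 -0.806   0.3993 -0.0923  0.3258]
goal [0.4876 0.151  0.1806] n 3 row 0.04 -0.18 0.11 -0.58 -0.00 -0.74
path [[0.493, 0.146, 0.201], [0.49, 0.149, 0.191], [0.488, 0.151, 0.181]]
```

>>> jog_arm --plan "0.04 -0.18 0.11 -0.58 0 -0.74;0.04 -0.18 0.11 -0.58 0 -0.74;0.04 -0.18 0.11 -0.58 0 -0.74;0 0 0 0 0 0"

```text
t: 7.95
tcp_pos: [0.4724, 0.1533, 0.1671]
ee_rot: [[-0.041, 0.714, 0.699], [0.999, 0.031, 0.027], [-0.003, 0.7, -0.714]]
force: [-0.9, 0.9, -3.2]
grip_width: 0.0592
```

```bash
python3 -c "
from g import *
plan(bplace(.10),RPL); plan(bplace(.02),RPL)
save('side','s3.png',(200,60,400,210),4)"
```

```text
t 7.95 p [0.4724 0.1533 0.1671] F [-0.866   0.8621 -3.1889] w 0.059172499002953904 q [ 0.2834 -0.2856 -0.9902  0.1064 -0.1707  0.1727]
goal [0.4876 0.151  0.1806] n 1 row -0.06 0.40 0.02 -0.19 -0.07 0.23
path [[0.488, 0.151, 0.181]]
t 7.95 p [0.4724 0.1533 0.1671] F [-0.866   0.8621 -3.1889] w 0.059172499002953904 q [ 0.2834 -0.2856 -0.9902  0.1064 -0.1707  0.1727]
goal [0.4876 0.151  0.1006] n 2 row -0.03 -0.36 0.58 -0.09 -0.03 0.11
path [[0.48, 0.152, 0.134], [0.488, 0.151, 0.101]]
```

View pics/s3.png

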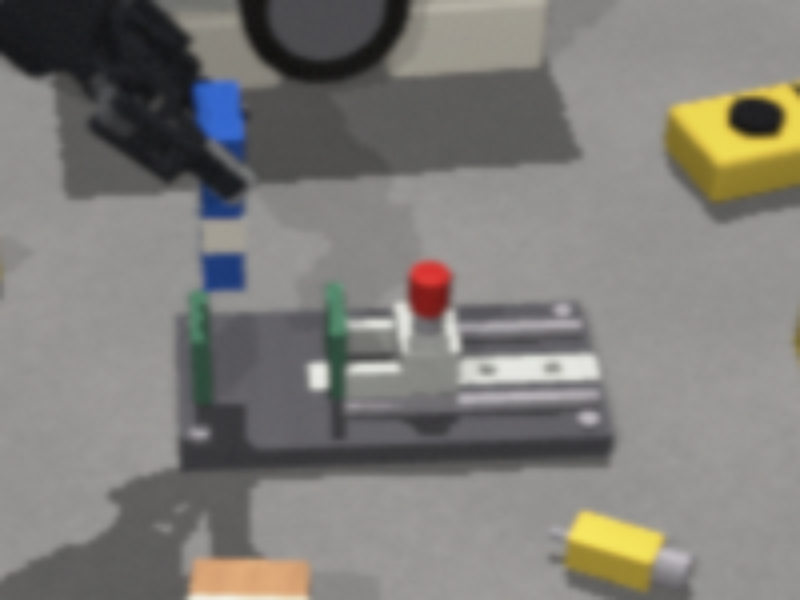

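The box hangs upright over the pocket, at (222,185) in the crop, with its bottom clear of the fence at (200,300). I'll correct the pose, then measure the box from depth.

>>> jog_arm --plan "-0.06 0.25 0.2 -0.19 -0.07 0.23;0 0.05 0.05 0 0 0;0 0 0 0 0 0"

```text
t: 8.3
tcp_pos: [0.4947, 0.152, 0.1721]
ee_rot: [[-0.023, 0.703, 0.711], [1.0, 0.009, 0.023], [0.01, 0.712, -0.703]]
force: [0.2, 0.1, -1.7]
grip_width: 0.0591
```

```bash
cat > m.py <<'E'
from g import *
for n in('side','top'):
    p,d=env.camera(n); im=cv2.cvtColor(p,cv2.COLOR_RGB2HSV)
    m=(im[...,0]>100)&(im[...,0]<128)&(im[...,1]>110)
    P=cloud(n,d,m); L=(P-HO)@np.c_[h,np.cross(Z,h),Z]
    L=L[(np.abs(L[:,0]+.07)<.06)&(np.abs(L[:,1])<.06)&(L[:,2]>.02)]
    print(n,len(L),np.percentile(L,[3,50,97],axis=0).tolist() if len(L) else '')
    for lo,hi in((.02,.06),(.06,.1),(.1,.14),(.14,.18),(.18,.24)):
        k=L[(L[:,2]>lo)&(L[:,2]<hi)]
        if len(k)>20: print(lo,np.percentile(k,[5,95],axis=0)[:,:2].tolist(),len(k))
E
python3 m.py; python3 -c "
from g import *
plan(bplace(.02),RPL)"
```

```text
side 331 [[-0.09025580641811728, -0.029025278467820936, 0.11266412080209974], [-0.07836091638664767, -0.0200584010224294, 0.20467845935144102], [-0.06621067512186973, 0.03483615260414804, 0.20880642790074194]]
0.1 [[-0.087607420538426, -0.02851352172305738], [-0.06737241265706581, -0.023291022779684225]] 80
0.14 [[-0.08680950608364262, -0.028623565772213408], [-0.07145953761480765, -0.02316345164359504]] 44
0.18 [[-0.09024213545068466, -0.027987527216789133], [-0.06627916359466622, 0.0347412299985075]] 207
top 361 [[-0.0889594756706787, -0.0268044467433501, 0.12308578310337362], [-0.07738240245971312, 0.0018967907512913783, 0.20676218537181734], [-0.06663854140161643, 0.03248558262348584, 0.20961409934738573]]
0.18 [[-0.08891108182865305, -0.025295088314792213], [-0.06668017412411993, 0.031307480452527445]] 344
t 8.4 p [0.4946 0.152  0.1723] F [-0.1499  0.0162 -2.5176] w 0.059512701692410394 q [ 0.2661 -0.2489 -0.9669  0.074  -0.1654  0.1795]
goal [0.4876 0.151  0.1006] n 2 row -0.01 -0.56 0.45 0.02 -0.01 -0.03
path [[0.491, 0.152, 0.136], [0.488, 0.151, 0.101]]
```

>>> jog_arm --plan "0 -0.35 0.35 0 0 0;0 -0.35 0.35 0 0 0;0 -0.25 0.25 0 0 0;0 -0.1 0.1 0 0 0;0 0 0 0 0 0"

```text
t: 8.9
tcp_pos: [0.4994, 0.1539, 0.1018]
ee_rot: [[-0.022, 0.696, 0.717], [1.0, 0.006, 0.025], [0.013, 0.718, -0.696]]
force: [-0.3, -1.2, -2.9]
grip_width: 0.0593
```

```bash
python3 -c "
from g import *
plan(bplace(.0,-.079),RPL)"
```

```text
t 8.9 p [0.4994 0.1539 0.1018] F [-0.3091 -1.1786 -2.8958] w 0.059258519981710125 q [ 0.2677 -0.0678 -1.0513 -0.1999 -0.1662  0.1818]
goal [0.4926 0.1511 0.0806] n 1 row -0.06 -0.40 0.19 0.14 -0.05 -0.08
path [[0.493, 0.151, 0.081]]
```

>>> jog_arm --plan "-0.02 -0.08 0.12 0.07 -0.02 -0.04;-0.02 -0.08 0.12 0.07 -0.02 -0.04;0 0 0 0 0 0"

```text
t: 9.2
tcp_pos: [0.505, 0.1526, 0.0899]
ee_rot: [[-0.025, 0.701, 0.713], [1.0, 0.012, 0.023], [0.007, 0.713, -0.701]]
force: [-0.5, 0.1, -2.2]
grip_width: 0.0594
```

```bash
python3 -c "
from g import *
plan(bplace(.0,-.070),RPL)"; python3 m.py
```

```text
t 9.2 p [0.505  0.1526 0.0899] F [-0.5039  0.0628 -2.2107] w 0.05942057287069267 q [ 0.2604 -0.026  -1.0496 -0.2333 -0.1623  0.1717]
goal [0.5016 0.1512 0.0806] n 1 row -0.03 -0.18 0.08 0.05 -0.01 -0.01
path [[0.502, 0.151, 0.081]]
side 300 [[-0.08041189296034416, -0.028662662590146645, 0.028139224656816772], [-0.0678419566130403, -0.01679805043937361, 0.12249293723749605], [-0.055928087994716325, 0.03461565324248891, 0.1267592068791444]]
0.02 [[-0.07730976942265833, -0.02759056316166486], [-0.05589754220265667, -0.023431963526881826]] 74
0.06 [[-0.07679330884607413, -0.029054412221334765], [-0.0582346724798052, -0.021412802344864104]] 41
0.1 [[-0.08037079721229014, -0.02688997784379758], [-0.057274939274278645, 0.03435594963178412]] 185
top 300 [[-0.07858715054094771, -0.02798532937137931, 0.10265789279252088], [-0.06772616388471812, 0.003393103517891497, 0.12416998054952882], [-0.05603241317656671, 0.03411519372088026, 0.1277519210166338]]
0.1 [[-0.07851052921170998, -0.025117498425235227], [-0.05619569072056485, 0.03242847004923524]] 292
```

>>> jog_arm --plan "0 -0.08 0.06 0.02 0 0;0 -0.06 0.05 0 0 0;0 0 0 0 0 0"

```text
t: 9.6
tcp_pos: [0.5049, 0.1531, 0.0822]
ee_rot: [[-0.025, 0.7, 0.714], [1.0, 0.012, 0.023], [0.008, 0.714, -0.7]]
force: [-0.5, -0.3, -1.9]
grip_width: 0.0594
```

```bash
python3 -c "
from g import *
plan(bplace(.0,-.068),RPL)"
```

```text
t 9.6 p [0.5049 0.1531 0.0822] F [-0.4709 -0.2581 -1.8869] w 0.05936195465621203 q [ 0.2614 -0.0028 -1.058  -0.2667 -0.1626  0.1727]
goal [0.5036 0.1513 0.0806] n 1 row -0.04 -0.04 0.00 0.07 -0.02 -0.01
path [[0.504, 0.151, 0.081]]
```

Nearly down; I'll lower in small steps until it makes contact.

>>> jog_arm --plan "0 -0.03 0.03 0.05 0 0;0 0 0 0 0 0"

```text
t: 9.8
tcp_pos: [0.5065, 0.1532, 0.0816]
ee_rot: [[-0.024, 0.7, 0.714], [1.0, 0.011, 0.023], [0.008, 0.714, -0.7]]
force: [-0.8, -0.1, -2.1]
grip_width: 0.0592
```

>>> jog_arm --plan "0 -0.03 0.03 0 0 0;0 0 0 0 0 0"

```text
t: 10.0
tcp_pos: [0.5084, 0.1535, 0.0816]
ee_rot: [[-0.024, 0.696, 0.717], [1.0, 0.01, 0.023], [0.009, 0.718, -0.696]]
force: [0.3, 0.9, -2.6]
grip_width: 0.0593
```

>>> jog_arm --plan "0 -0.1 0 0.08 0 0;0 0 0 0 0 0"

```text
t: 10.2
tcp_pos: [0.5087, 0.1537, 0.0817]
ee_rot: [[-0.022, 0.694, 0.719], [1.0, 0.008, 0.022], [0.01, 0.72, -0.694]]
force: [-0.0, -0.2, -1.9]
grip_width: 0.0588
```

```bash
python3 -c "
from g import *
plan(bplace(.0,-.068),RPL)"; python3 m.py
```

```text
t 10.2 p [0.5087 0.1537 0.0817] F [-0.0234 -0.1636 -1.9388] w 0.058831009840909596 q [ 0.2624  0.0088 -1.0572 -0.2852 -0.1657  0.1756]
goal [0.5036 0.1513 0.0806] n 1 row -0.05 -0.09 -0.06 0.17 -0.01 -0.06
path [[0.504, 0.151, 0.081]]
side 286 [[-0.07615768681502066, -0.027670881233746652, 0.02228967666971915], [-0.06509090108774421, -0.014446463837750792, 0.11452556325694718], [-0.052931964878207685, 0.03496955131166702, 0.11861672020157783]]
0.02 [[-0.07266674701570838, -0.027338871181868916], [-0.053396395236753776, -0.02221333354854461]] 64
0.06 [[-0.07459628756536868, -0.031913392625764224], [-0.05553204898731944, -0.018635759368958726]] 40
0.1 [[-0.07583888752507083, -0.0254924497896245], [-0.05300824764263735, 0.03406380269598976]] 182
top 288 [[-0.07535554011313501, -0.025984523219481807, 0.09177259475716806], [-0.06480640037830263, 0.004858771399509902, 0.11550915819119006], [-0.052931936018463695, 0.034402260978238626, 0.11940798794360959]]
0.06 [[-0.07544094982907784, -0.03851567646195728], [-0.06357027180704668, 0.033343019957701066]] 25
0.1 [[-0.07418921545222652, -0.023430682896945585], [-0.05305468705591448, 0.03262827852296686]] 259
```

The box is within about 1 mm of the floor and upright within 1°, and q3 is near its limit. I'll release it here.

>>> jog_arm --plan "0 0 0 0 0 0;0 0 0 0 0 0;0 0 0 0 0 0;0 0 0 0 0 0;0 0 0 0 0 0;0 0 0 0 0 0" --hand -1

```text
t: 10.9
tcp_pos: [0.5078, 0.1538, 0.0807]
ee_rot: [[-0.022, 0.696, 0.718], [1.0, 0.009, 0.023], [0.01, 0.718, -0.696]]
force: [0.2, -1.0, -0.8]
grip_width: 0.0852
```

```bash
python3 m.py; python3 -c "
from g import *
save('side','s4.png',(200,60,400,210),4);print(env.read_state()['force'])"
```

```text
side 292 [[-0.07493666035612298, -0.026118272008704226, 0.021773947387286306], [-0.06395643592088116, -0.013028877212864318, 0.11382746825063228], [-0.05303821616845195, 0.04751890138793315, 0.1176986175455315]]
0.02 [[-0.07487319752009272, -0.026006333161743857], [-0.05567155633714212, -0.021167514274090842]] 62
0.06 [[-0.07522206587274448, -0.02763086266604162], [-0.05354053118042573, 0.05110941698828992]] 23
0.1 [[-0.07411950396297957, -0.02527233271232427], [-0.05324829396125233, 0.0354081005648121]] 207
top 310 [[-0.07499431342647282, -0.02553708458977312, 0.08322931253209098], [-0.06481121787453409, 0.0014730117025303587, 0.11497269594383708], [-0.052937128591097816, 0.032964168898983424, 0.11844661292150314]]
0.06 [[-0.07512682203203151, -0.02613733068739116], [-0.05674613901849503, 0.02658114060996824]] 48
0.1 [[-0.07413286125997215, -0.02478387331452286], [-0.05301409698782235, 0.03204828808797783]] 262
[ 0.8705 -0.3991 -0.2658]
```

View pics/s4.png

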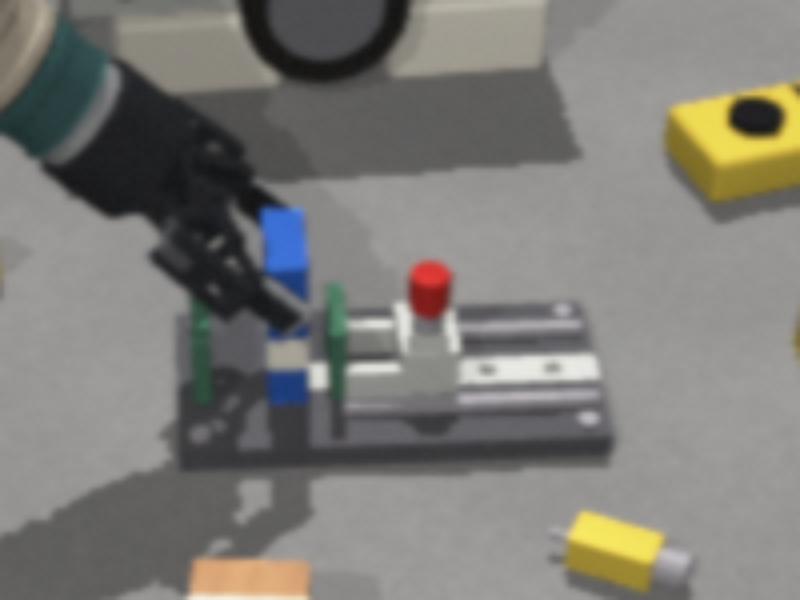

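The box stands upright in the pocket at (285,310) in the crop, between fence and stop, with the fingers open on both sides. I'll retreat along the tool axis, then go above the knob.

>>> jog_arm --plan "0 0 -0.2 0 0 0;0 0 -0.4 0 0 0;0 0 -0.5 0 0 0;0 0.4 -0.5 0 0 0;0 0.4 -0.5 0 0 0;0 0 0 0 0 0"

```text
t: 11.65
tcp_pos: [0.4582, 0.1515, 0.1844]
ee_rot: [[-0.022, 0.7, 0.714], [1.0, 0.009, 0.021], [0.008, 0.714, -0.7]]
force: [0.8, -0.1, 0.6]
grip_width: 0.0853
```

```bash
cat >> g.py <<'E'
K=np.array([.577,.149,0]); RK=fr(H+90,-Z)
E
python3 -c "
from g import *
plan(K+.16*Z,RK)"; python3 m.py|grep -v '^0'
```

```text
t 11.65 p [0.4582 0.1515 0.1844] F [ 0.8476 -0.0922  0.5531] w 0.0853466977678518 q [ 0.3013 -0.3542 -0.9986  0.1492 -0.1926  0.2041]
goal [0.577 0.149 0.16 ] n 12 row -0.01 0.17 0.12 0.83 -0.01 -0.00
path [[0.468, 0.151, 0.186], [0.499, 0.151, 0.187], [0.53, 0.15, 0.182], [0.559, 0.149, 0.171]]
side 383 [[-0.07477509366733329, -0.02729445979888611, 0.024201500875789667], [-0.06497634494918801, -0.02284890796595394, 0.10434663878370354], [-0.05341471064324052, 0.029594017748779927, 0.11762135629654029]]
top 321 [[-0.07503563533181551, -0.025578561121128468, 0.03775783616829007], [-0.06476231293740484, 0.0008705863353926652, 0.11520417055213572], [-0.052982086320903614, 0.03283894735866795, 0.11848973641129731]]
```

>>> jog_arm --plan "0 0.2 0.1 0.83 0 0;0 0.2 0.1 0.83 0 0;0 0.2 0.1 0.83 0 0;0 0.2 0.1 0.83 0 0;0 0.17 0.12 0.83 0 0;0 0.17 0.12 0.83 0 0;0 0.17 0.12 0.83 0 0;0 0.17 0.12 0.83 0 0"

```text
t: 12.55
tcp_pos: [0.5266, 0.1489, 0.1522]
ee_rot: [[-0.022, 0.98, 0.195], [1.0, 0.022, 0.004], [-0.0, 0.196, -0.981]]
force: [0.7, 0.1, -0.7]
grip_width: 0.0852
```

```bash
python3 -c "
from g import *
plan(K+.15*Z,RK)"
```

```text
t 12.55 p [0.5266 0.1489 0.1522] F [ 0.6946  0.1347 -0.6806] w 0.0852462226161154 q [ 0.1734  0.0729 -0.4643  0.839  -0.0299  0.1483]
goal [0.577 0.149 0.15 ] n 3 row -0.01 0.33 0.06 0.82 0.00 0.01
path [[0.543, 0.149, 0.153], [0.56, 0.149, 0.152], [0.577, 0.149, 0.15]]
```

>>> jog_arm --plan "0 0.33 0.06 0.82 0 0;0 0.33 0.06 0.82 0 0;0 0.33 0.06 0.82 0 0;0 0 0 0 0 0"

```text
t: 12.95
tcp_pos: [0.577, 0.1484, 0.1354]
ee_rot: [[-0.02, 0.999, -0.026], [1.0, 0.02, -0.003], [-0.003, -0.026, -1.0]]
force: [-0.6, -0.3, 0.7]
grip_width: 0.0855
```

```bash
python3 -c "
from g import *
plan(K+.065*Z,RK)
save('side','s5.png',(200,60,400,210),4)"
```

```text
t 12.95 p [0.577  0.1484 0.1354] F [-0.5542 -0.2834  0.6757] w 0.08546009880916096 q [ 0.1429  0.3081 -0.1946  1.0946  0.0007  0.1229]
goal [0.577 0.149 0.065] n 2 row 0.01 0.01 0.70 -0.17 0.02 0.01
path [[0.577, 0.149, 0.1], [0.577, 0.149, 0.065]]
```

View pics/s5.png

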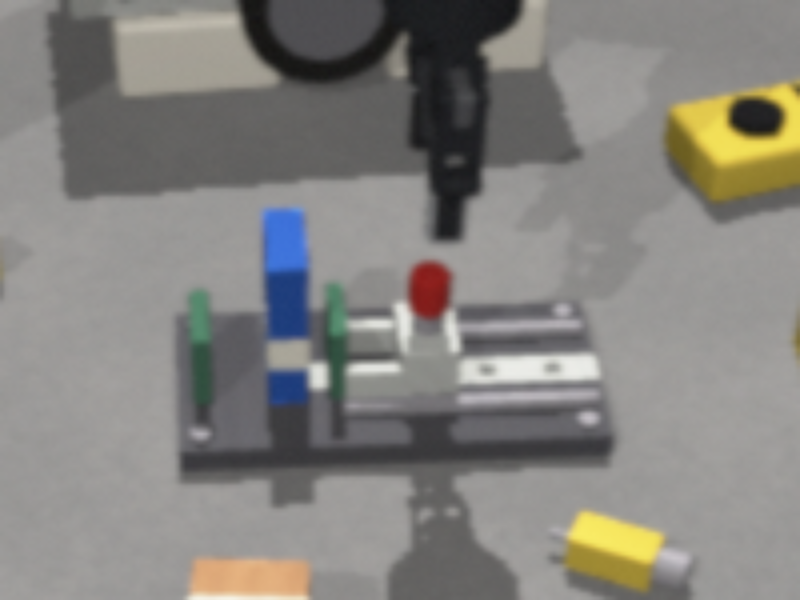

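The gripper is above the knob: finger at (447,215), knob at (430,290) in the crop, an offset that perspective explains. The box stands free at (285,310). Going down.

>>> jog_arm --plan "0 0 0.4 -0.17 0 0;0 0 0.4 -0.1 0 0;0 0 0.3 0 0 0;0 0 0.15 0 0 0;0 0 0 0 0 0"

```text
t: 13.5
tcp_pos: [0.5645, 0.1472, 0.0624]
ee_rot: [[-0.021, 1.0, -0.019], [1.0, 0.021, -0.005], [-0.004, -0.019, -1.0]]
force: [-0.1, -0.3, -0.2]
grip_width: 0.0855
```

```bash
python3 -c "
from g import *
plan(K+.064*Z,RK)"
```

```text
t 13.5 p [0.5645 0.1472 0.0624] F [-0.0633 -0.334  -0.249 ] w 0.08545793466357471 q [ 0.1452  0.3552 -0.3019  0.9333 -0.0019  0.1246]
goal [0.577 0.149 0.064] n 1 row 0.03 0.25 -0.04 -0.24 0.05 0.02
path [[0.577, 0.149, 0.064]]
```

>>> jog_arm --plan "0.03 0.25 -0.04 -0.24 0.05 0.02;0 0 0 0 0 0"

```text
t: 13.7
tcp_pos: [0.5771, 0.1491, 0.0644]
ee_rot: [[-0.019, 1.0, 0.001], [1.0, 0.019, -0.0], [-0.0, 0.001, -1.0]]
force: [0.4, -0.2, 0.9]
grip_width: 0.0854
```

```bash
python3 -c "
from g import *
plan(K+.064*Z,RK)"
```

```text
t 13.7 p [0.5771 0.1491 0.0644] F [ 0.3756 -0.2148  0.8528] w 0.08540966180451678 q [ 0.1446  0.3597 -0.2899  0.9199 -0.0002  0.1254]
goal [0.577 0.149 0.064] n 1 row -0.00 -0.00 0.01 0.02 0.00 0.00
path [[0.577, 0.149, 0.064]]
```

>>> jog_arm --plan "0 0 0 0 0 0;0 0 0 0 0 0;0 0 0 0 0 0;0 0 0 0 0 0;0 0 0 0 0 0;0 0 0 0 0 0;0 0 0 0 0 0;0 0 0 0 0 0" --hand 1 --grip_force 50

```text
t: 14.5
tcp_pos: [0.5798, 0.1497, 0.0677]
ee_rot: [[-0.019, 1.0, 0.007], [1.0, 0.019, 0.001], [0.001, 0.007, -1.0]]
force: [-0.2, 0.3, 0.0]
grip_width: 0.0242
```

>>> jog_arm --plan "0 0 -0.1 0 0 0;0 0 -0.1 0 0 0;0 0 0 0 0 0"

```text
t: 14.8
tcp_pos: [0.5786, 0.1497, 0.0762]
ee_rot: [[-0.019, 1.0, 0.005], [1.0, 0.019, 0.001], [0.001, 0.005, -1.0]]
force: [1.7, 0.8, -5.8]
grip_width: 0.0243
```

>>> jog_arm --plan "0 0 -0.08 0 0 0;0 0 0 0 0 0;0 0 0 0 0 0"

```text
t: 15.1
tcp_pos: [0.5775, 0.1497, 0.0791]
ee_rot: [[-0.019, 1.0, 0.003], [1.0, 0.019, 0.001], [0.001, 0.003, -1.0]]
force: [1.0, 1.4, -5.8]
grip_width: 0.0247
```

>>> jog_arm --plan "0 -0.12 0 0 0 0;0 -0.14 0 0 0 0;0 -0.14 0 0 0 0;0 -0.14 0 0 0 0;0 0 0 0 0 0"

```text
t: 15.6
tcp_pos: [0.549, 0.1492, 0.0792]
ee_rot: [[-0.019, 1.0, 0.005], [1.0, 0.019, 0.002], [0.001, 0.005, -1.0]]
force: [1.1, 1.3, -6.8]
grip_width: 0.0245
```

```bash
cat > k.py <<'E'
from g import *
s=env.read_state(); print(s['t'],'tcp holder',(np.array(s['tcp_pos'])-HO)@np.c_[h,np.cross(Z,h),Z],'F',s['force'])
for n in('side','top'):
    p,d=env.camera(n); im=cv2.cvtColor(p,cv2.COLOR_RGB2HSV); I=im.astype(int)
    for nm,m in(('green',(I[...,0]>45)&(I[...,0]<90)&(I[...,1]>80)),('red',((I[...,0]<6)|(I[...,0]>174))&(I[...,1]>150)&(I[...,2]>60)),('blue',(I[...,0]>100)&(I[...,0]<128)&(I[...,1]>110))):
        L=(cloud(n,d,m)-HO)@np.c_[h,np.cross(Z,h),Z]
        L=L[(L[:,0]>-.105)&(L[:,0]<.06)&(np.abs(L[:,1])<.06)&(L[:,2]>.018)&(L[:,2]<.13)]
        if len(L)>10: print(n,nm,len(L),np.percentile(L,[3,50,97],axis=0).round(4).tolist())
E
python3 k.py
```

```text
15.6 tcp holder [-0.0067 -0.0002  0.0792] F [ 1.1027  1.3017 -6.7656]
side green 53 [[-0.0672, -0.0259, 0.0281], [-0.0652, -0.0206, 0.0657], [-0.062, 0.0172, 0.0699]]
side blue 380 [[-0.0915, -0.0271, 0.0227], [-0.081, -0.0229, 0.1021], [-0.0701, 0.0283, 0.1174]]
top green 59 [[-0.0668, -0.025, 0.0351], [-0.0638, -0.0055, 0.0673], [-0.059, 0.0223, 0.0707]]
top blue 341 [[-0.0927, -0.0256, 0.0371], [-0.0812, -0.0004, 0.1149], [-0.0694, 0.0328, 0.118]]
```

>>> jog_arm --plan "0 -0.12 0 0 0 0;0 -0.07 0 0 0 0;0 0 0 0 0 0"

```text
t: 16.0
tcp_pos: [0.5402, 0.1491, 0.0793]
ee_rot: [[-0.019, 1.0, 0.006], [1.0, 0.019, 0.002], [0.002, 0.006, -1.0]]
force: [1.6, 0.6, -5.6]
grip_width: 0.0241
```

```bash
python3 k.py
```

```text
16.0 tcp holder [-0.0155 -0.0001  0.0793] F [ 1.5678  0.5528 -5.5618]
side green 55 [[-0.0765, -0.0255, 0.0218], [-0.0731, -0.0169, 0.0665], [-0.0703, 0.0185, 0.07]]
side blue 384 [[-0.1002, -0.0269, 0.0218], [-0.0898, -0.0227, 0.102], [-0.079, 0.0288, 0.1176]]
top green 67 [[-0.0765, -0.025, 0.0287], [-0.0716, -0.0055, 0.0672], [-0.0689, 0.0232, 0.0717]]
top blue 325 [[-0.1013, -0.0254, 0.0366], [-0.0905, -0.0015, 0.1148], [-0.0788, 0.0323, 0.1186]]
```

>>> jog_arm --plan "0 -0.03 0.05 0 0 0;0 -0.01 0.08 0 0 0;0 0 0.05 0 0 0;0 0 0 0 0 0"

```text
t: 16.5
tcp_pos: [0.5397, 0.1491, 0.0702]
ee_rot: [[-0.019, 1.0, 0.008], [1.0, 0.019, 0.002], [0.002, 0.008, -1.0]]
force: [1.2, 1.4, -4.8]
grip_width: 0.0242
```

>>> jog_arm --plan "0 0 0.06 0 0 0;0 0 0.04 0 0 0;0 0 0 0 0 0"

```text
t: 16.8
tcp_pos: [0.5405, 0.1491, 0.0681]
ee_rot: [[-0.019, 1.0, 0.009], [1.0, 0.019, 0.002], [0.001, 0.009, -1.0]]
force: [-0.3, 1.0, -5.8]
grip_width: 0.0243
```

```bash
python3 k.py
```

```text
16.8 tcp holder [-0.0152 -0.0001  0.0681] F [-0.2561  0.9977 -5.7702]
side green 63 [[-0.0764, -0.0254, 0.0247], [-0.0733, -0.0206, 0.066], [-0.0703, 0.018, 0.0694]]
side blue 374 [[-0.1007, -0.0273, 0.0222], [-0.0901, -0.0231, 0.1029], [-0.0797, 0.0292, 0.1176]]
top green 69 [[-0.0763, -0.0252, 0.0374], [-0.0715, -0.0064, 0.0669], [-0.0688, 0.0234, 0.0696]]
top blue 332 [[-0.1019, -0.0255, 0.0375], [-0.0906, -0.0013, 0.1149], [-0.0788, 0.0331, 0.1183]]
```

>>> jog_arm --plan "0 -0.02 0.06 0 0 0;0 -0.02 0.04 0 0 0;0 0 0 0 0 0"

```text
t: 17.2
tcp_pos: [0.5405, 0.1491, 0.0679]
ee_rot: [[-0.019, 1.0, 0.014], [1.0, 0.019, 0.001], [0.001, 0.014, -1.0]]
force: [0.2, 0.3, -4.7]
grip_width: 0.0245
```

>>> jog_arm --plan "0 -0.01 0.1 -0.1 0 0;0 -0.01 0.1 0 0 0"

```text
t: 17.4
tcp_pos: [0.5415, 0.1492, 0.0672]
ee_rot: [[-0.019, 0.999, 0.025], [1.0, 0.019, 0.001], [0.0, 0.025, -1.0]]
force: [-15.2, -3.8, 39.9]
grip_width: 0.0241
```

```bash
python3 k.py; python3 -c "
from g import *
s=env.read_state(); print(s['force'],s['tcp_pos'])
save('side','s6.png',(200,60,400,210),4)"
```

```text
17.4 tcp holder [-0.0142  0.      0.0672] F [-15.2492  -3.804   39.9127]
side green 63 [[-0.0762, -0.026, 0.025], [-0.0729, -0.019, 0.0665], [-0.07, 0.0173, 0.07]]
side blue 378 [[-0.1007, -0.027, 0.0216], [-0.0902, -0.023, 0.1022], [-0.0796, 0.027, 0.1177]]
top green 71 [[-0.0763, -0.0251, 0.0303], [-0.0716, -0.0063, 0.0666], [-0.0688, 0.0233, 0.0708]]
top blue 335 [[-0.1019, -0.0255, 0.0373], [-0.0906, -0.0016, 0.1149], [-0.0788, 0.0327, 0.1187]]
[-13.3474  -2.1612  33.4897] [0.5414 0.1492 0.0673]
```

View pics/s6.png

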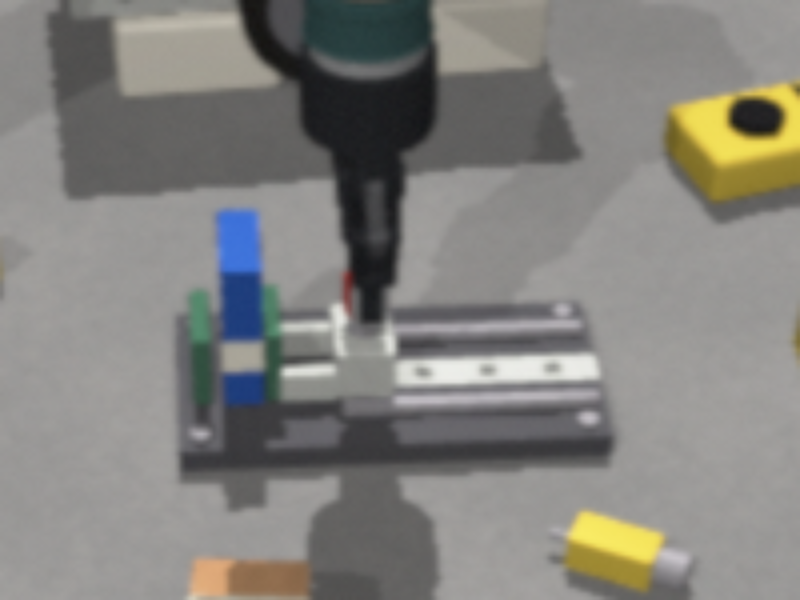

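The stop is in the next position and the box stands at (240,305) in the crop. The fingers are on the knob and push back at z = 0.067, which is the home height. I'll relax the downward push.

>>> jog_arm --plan "0 -0.02 0 -0.15 0 0;0 0 0 0 0 0;0 0 0 0 0 0"

```text
t: 17.85
tcp_pos: [0.54, 0.1491, 0.068]
ee_rot: [[-0.019, 0.999, 0.038], [1.0, 0.019, 0.001], [0.001, 0.038, -0.999]]
force: [1.7, 0.4, -4.4]
grip_width: 0.0243
```

```bash
python3 k.py
```

```text
17.85 tcp holder [-0.0157 -0.0001  0.068 ] F [ 1.6606  0.3934 -4.4189]
side green 54 [[-0.0766, -0.0268, 0.0251], [-0.0745, -0.0178, 0.0673], [-0.0712, 0.0168, 0.0702]]
side blue 373 [[-0.1007, -0.0275, 0.0223], [-0.0902, -0.0231, 0.1026], [-0.0797, 0.0288, 0.1174]]
top green 68 [[-0.0772, -0.025, 0.0361], [-0.0719, -0.0066, 0.0676], [-0.0689, 0.0231, 0.0707]]
top blue 333 [[-0.1019, -0.0254, 0.0298], [-0.0906, -0.0016, 0.115], [-0.0789, 0.0334, 0.1186]]
```

>>> jog_arm --plan "0 0 0.03 0.3 0 0;0 0 0.05 0.15 0 0"

```text
t: 18.15
tcp_pos: [0.541, 0.1492, 0.0674]
ee_rot: [[-0.019, 1.0, 0.001], [1.0, 0.019, 0.0], [0.0, 0.001, -1.0]]
force: [-10.1, -1.4, 24.7]
grip_width: 0.0244
```

```bash
python3 k.py
```

```text
18.15 tcp holder [-0.0147 -0.      0.0674] F [-10.0934  -1.4176  24.6906]
side green 67 [[-0.0763, -0.0268, 0.0236], [-0.0734, -0.0208, 0.066], [-0.0703, 0.0183, 0.0697]]
side blue 387 [[-0.1013, -0.0269, 0.0212], [-0.0905, -0.0228, 0.1018], [-0.0798, 0.0284, 0.1175]]
top green 70 [[-0.0762, -0.0248, 0.035], [-0.0715, -0.0062, 0.0671], [-0.0689, 0.0232, 0.0715]]
top blue 333 [[-0.1021, -0.0254, 0.0357], [-0.0906, -0.0016, 0.115], [-0.0789, 0.033, 0.1182]]
```

```bash
python3 -c "
from g import *
s=env.read_state(); print(s['force'],s['tcp_pos'],s['grip_width']); env.job_done()"
```

```text
[-6.8921 -0.933  17.6313] [0.5409 0.1492 0.0674] 0.024587001862225556
the job is handed in; nothing more can be done
```

I stood the blue box upright in the pocket and released it. Then I pulled the plunger about 11 mm up, slid the stop one hole towards the box, let the pin down, and handed the job in still holding the knob. It took about 18 s of the 45 s.

**Last checks:**
- **Box:** it stands in the pocket about 90 mm from the holder centre towards the fence (limits 86 to 100 mm). Sideways it is 2–3 mm off centre and its top is about 115 mm above the bench, so it is on the floor. The fingers are clear of it.
- **Pin:** the tool is at z = 0.0674, against 0.0677 when it first gripped the knob with the pin home. It meets a hard stop there under a downward push that had fallen to about 18 N. I did not see the pin itself.
- **Grip:** the finger opening is 24.6 mm, on a knob given as 26 mm.
- **Bystanders:** none were touched on purpose, but I did not measure their positions afterwards.

**What disagreed:**
- **Stop position:** from tool travel and the camera I read about 0.038 m, a little under the nominal 0.040. That is within the 0.037 to 0.043 allowed and roughly the hole's play.
- **Force at home height:** it read about -5 N (the spring still pulling down) until I pressed harder and met the hard stop. The pin may have been a fraction of a millimetre up before that.
- **Box release:** the arm would not go lower there, with joint 3 near its limit. I let the box go about 1 mm above the floor, and it settled upright.

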